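# Put the hole saws back in their storage blocks

### The arm

A 7-joint arm with a two-finger parallel gripper is mounted at the origin on the work surface. World frame = base frame: x ahead of the robot, y to its left, z up, the work surface at z = 0. Lengths are in m, angles in degrees, forces in N, time in s.
With the tool pointing down it reaches from about 0.4 to 0.875 m from the base axis. Payload 6.5 kg.
Tool frame: the origin (TCP) lies midway between the tips of the shut fingers; the grasp point (between the pads) lies 19 mm behind it; z points along the fingers, y is the line along which they close (so a half turn about z gives the same grasp; the last joint's range is limited). The gripper opens to 88 mm and grips with 3 to 60 N. Pads are 18 mm wide; open, the fingers measure 123 mm over their backs; the gripper's body (75 mm by 187 mm) begins 45 mm behind the grasp point.
Start: joints at [-76.1, 30.733, -0.252, 88.115, 0.149, 61.152, -4.079], TCP at [0.198, 0.619, 0.239] pointing down, gripper open.
Joint ranges: [-154.64, 154.64], [-21.42, 123.67], [-72.66, 72.17], [13.99, 137.28], [-74.86, 254.86], [10.95, 109.41], [-158.01, 158.01]. Speed limits (degrees/s): [136.94, 136.94, 180, 180, 180, 180, 180].

### API

Orientations are given as [roll, pitch, yaw] about the fixed x, y, z axes, in that order (R = Rz(yaw) Ry(pitch) Rx(roll)).
In Python, from cell import arm gives the robot as it stands. The module is installed in compiled form; this text tells all that it offers.
- The arm moves only by the shell command python3 -m crank 'ROWS' [OPENING]. ROWS is JSON, a list of rows, each an object of numbers: "tx", "ty", "tz": the shift along the world's x, y, z in mm; "wx", "wy", "wz": the turn, a rotation vector about the world's x, y, z in rad. In form: [{"tx": .., "ty": .., "tz": .., "wx": .., "wy": .., "wz": ..}, ...]. A call has 1 to 12 rows; each row shifts and turns the commanded pose from where the row before left it; what a row does not reach is not made up. A row lasts 1/12 s, in which the tool goes at most 41.7 mm and 7.16 degrees, less where a joint would pass 70% of its speed; a pose out of reach is approached as far as the arm can. A call with a gripper value outside its range is refused whole. OPENING is the closure in counts, from 0 (fully open) to 255 (shut), set as the call begins (- or left out, the last holds). The fingers move at their own pace and stop on an object; the grip force is fixed at half the most. Time passes only in rows, so rows that do not move let the fingers close. It gives the time, the measured TCP pose, the force, the opening and the grip force at its end, in the units of the state.
- arm.state(): the state, without advancing time (a new reading comes with each control period).
- arm.read_camera(name): name is "side" or "top"; returns a dict with "color" (420x560x3 uint8, red, green, blue), "fov_y" (degrees; the focal length in pixels is half the picture's height over the tangent of half this angle, whatever the lens; pixels are square), "cx", "cy" (the principal point, pixels), "k1" (the pictures are not rectified: a ray, as slopes to the right and down, at radius r is drawn at 1 + k1 r^2 times it, then the intrinsics apply), "cam_to_world" (4x4, takes a point from camera to world coordinates). Camera axes: x right, y up, looking along -z (the intrinsics and any distortion apply to the point x, -y, -z); pixel columns grow to the right and rows downward; lengths in m; the calibration is good to about 2 mm. A picture is of the moment at which its call begins. There is no depth.
- arm.sign_off(): hands the job in; it is judged then, once.
Trained networks look in the newest picture that a camera, given by its name, has taken for a name from the list of things; names that differ only in an ending like _2 or _b are one class to them, and where a whole thing is asked for, a point or a joint stands for the part that bears it (a point fixed in the world has none). Each returns a list of dicts, best first, with "score" (0 to 1); they miss things now and then, are a little off and sometimes report something else, mostly with a low value. They report only what shows in the picture. A call takes as long as a camera call. They do not tell look-alikes from the thing itself.
- arm.find_in(query, camera): "uv" ([column, row] in pixels, amid what is visible of it).
The state is a dict: "t": time; "q": joint angles; "joint_vel": joint speeds; "tau": joint torques, N m; "ee_pos": TCP position; "ee_rot": TCP orientation; "wrist_force": force on the tool from outside, world axes, zero at the start; "torque": the same for the moment, N m; "finger_gap": finger opening in m; "grip_force": force on a finger pad.
Only numpy, scipy, OpenCV 4.12 (cv2) and the standard library are available. Lean on these libraries where they do the work, as an engineer would, in place of code of your own. Each camera call takes 0.05 s, during which the arm holds its last target. There are 200 camera calls.

### The job

Put the four red hole saws away: stand each one, teeth down, in the wooden block whose round recess is made for it (the smallest saw in the smallest recess, the next in the next, up to the largest in the largest), sitting fully down on the recess's floor, upright, and let go. Leave the wire cup brush and the amber jar standing where they are.

Things in the scene. Friction and masses are not known exactly. Their poses are not given: they have to be found in the camera images.
- saw25_shank (a point): The smallest hole saw, loose, upright: red round cup 25 mm across, 42 mm high, steel teeth at its foot; on it a collar 18 mm across, 3 mm high, and a round upright steel shank 12 mm across, 40 mm long: hold it by this from above, any yaw. Point: on the shank's axis, 70 mm above the foot, 15 mm below the shank's top, 25 mm above the collar; z up. Under 0.35 kg.
- saw38_shank (a point): The second smallest hole saw, loose, upright: red round cup 38 mm across, 42 mm high, steel teeth at its foot; on it a collar 18 mm across, 3 mm high, and a round upright steel shank 12 mm across, 40 mm long: hold it by this from above, any yaw. Point: on the shank's axis, 70 mm above the foot, 15 mm below the shank's top, 25 mm above the collar; z up. Under 0.35 kg.
- saw51_shank (a point): The second largest hole saw, loose, upright: red round cup 51 mm across, 42 mm high, steel teeth at its foot; on it a collar 18 mm across, 3 mm high, and a round upright steel shank 12 mm across, 40 mm long: hold it by this from above, any yaw. Point: on the shank's axis, 70 mm above the foot, 15 mm below the shank's top, 25 mm above the collar; z up. Under 0.35 kg.
- saw67_shank (a point): The largest hole saw, loose, upright: red round cup 67 mm across, 42 mm high, steel teeth at its foot; on it a collar 18 mm across, 3 mm high, and a round upright steel shank 12 mm across, 40 mm long: hold it by this from above, any yaw. Point: on the shank's axis, 70 mm above the foot, 15 mm below the shank's top, 25 mm above the collar; z up. Under 0.35 kg.
- recess25 (a point): The recess for the smallest hole saw: a round recess 37 mm across, 12 mm deep, with a black floor, in a fixed light-wood block 92 x 92 x 22 mm high (the four are alike outside). The point is the centre of the recess's floor, 10 mm above the bench; z up. It takes the 25 mm saw with 6 mm to spare all round.
- recess38 (a point): The recess for the second smallest hole saw: a round recess 50 mm across, 12 mm deep, with a black floor, in a fixed light-wood block 92 x 92 x 22 mm high (the four are alike outside). The point is the centre of the recess's floor, 10 mm above the bench; z up. It takes the 38 mm saw with 6 mm to spare all round.
- recess51 (a point): The recess for the second largest hole saw: a round recess 63 mm across, 12 mm deep, with a black floor, in a fixed light-wood block 92 x 92 x 22 mm high (the four are alike outside). The point is the centre of the recess's floor, 10 mm above the bench; z up. It takes the 51 mm saw with 6 mm to spare all round.
- recess67 (a point): The recess for the largest hole saw: a round recess 79 mm across, 12 mm deep, with a black floor, in a fixed light-wood block 92 x 92 x 22 mm high (the four are alike outside). The point is the centre of the recess's floor, 10 mm above the bench; z up. It takes the 67 mm saw with 6 mm to spare all round.
- brush_mid (a point): Bystander, loose: a wire cup brush standing bristles down, 50 mm across, 70 mm high, brass-coloured bristles, blue cup, thin steel shank on top. The point is half-way up. Not a hole saw.
- jar_mid (a point): Bystander, loose: an amber glass jar with a green lid, 56 mm across, 75 mm high. The point is half-way up.
There are look-alikes about, which are no part of the job. Leave any turquoise look-alike of the part that bears saw38_shank alone.

How it is judged (in metres and radians):
At the end, for the whole second after the job is handed in: Each of the four hole saws stands in the recess of its own size: its shank within 10 mm of the recess's centre seen from above, its foot within 4 mm of the recess's floor, within 0.12 rad of upright, at rest (horizontal distance between saw25_shank and recess25 below 0.01 m and z of saw25_shank in the frame of recess25 below 0.074 m and angle between each of saw25_shank, saw38_shank, saw51_shank, saw67_shank's own z axis and vertical below 0.12 rad and linear speed of each of saw25, saw38, saw51, saw67 below 0.02 m/s and horizontal distance between saw38_shank and recess38 below 0.01 m and z of saw38_shank in the frame of recess38 below 0.074 m and horizontal distance between saw51_shank and recess51 below 0.01 m and z of saw51_shank in the frame of recess51 below 0.074 m and horizontal distance between saw67_shank and recess67 below 0.01 m and z of saw67_shank in the frame of recess67 below 0.074 m); the robot touches nothing.
It fails at once if the wire cup brush is pushed more than 25 mm from its place or tipped by more than 0.5 rad (distance of brush_mid from where it was at the start of the episode above 0.025 m or angle between brush_mid's own z axis and vertical above 0.5 rad).
It fails at once if the amber jar is pushed more than 25 mm from its place or tipped by more than 0.5 rad (distance of jar_mid from where it was at the start of the episode above 0.025 m or angle between jar_mid's own z axis and vertical above 0.5 rad).
It also fails if it takes over 109 s, if anything falls off the work surface, if the arm or the gripper's body presses on something with over 40 N, if the wrist force passes 120 N, or if a joint passes its speed limit or range.

## Working session

There is one attempt and no reset: what is moved stays moved. The work goes in short steps, Python scripts to look and compute and a shell command to move; the robot and the scene stay as the last step left them, time stands still between calls to the robot, and variables do not carry over. Pictures are saved under pics/ and viewed, at most 14 in all, crops included, and the job is handed in when it is done.

```bash
mkdir -p pics
cat > h.py <<'E'
from cell import arm
import numpy as np, cv2
def shot(n,f):
    c=arm.read_camera(n); cv2.imwrite('pics/'+f,c['color'][:,:,::-1]); return c
def K(c):
    f=c['color'].shape[0]/2/np.tan(np.radians(c['fov_y']/2))
    return np.array([[f,0,c['cx']],[0,f,c['cy']],[0,0,1]]),np.array([c['k1'],0,0,0,0.])
def ray(c,uv):
    k,d=K(c); p=cv2.undistortPoints(np.array([[uv]],float),k,d,)[0,0]
    T=np.array(c['cam_to_world']); return T[:3,3],T[:3,:3]@np.array([p[0],-p[1],-1])
def at(c,uv,z):
    o,r=ray(c,uv); return (o+r*(z-o[2])/r[2])
def proj(c,P):
    T=np.linalg.inv(c['cam_to_world']); p=T[:3,:3]@np.array(P)+T[:3,3]; k,d=K(c)
    return cv2.projectPoints(np.array([[p[0],-p[1],-p[2]]]),np.zeros(3),np.zeros(3),k,d)[0][0,0]
E
python3 - <<'E'
from h import *
for n in('top','side'):
    c=shot(n,n+'0.png'); print(n,np.round(c['cam_to_world'],3).tolist(),c['fov_y'],c['k1'],c['cx'],c['cy'])
    for q in('saw25_shank','saw38_shank','saw51_shank','saw67_shank','recess25','recess38','recess51','recess67','brush_mid','jar_mid'):
        print(q,[(np.round(d['uv']).tolist(),round(d['score'],2)) for d in arm.find_in(q,n)][:4])
print(arm.state())
E
```

```text
top [[0.017, 0.99, -0.141, 0.316], [-1.0, 0.016, -0.008, -0.012], [-0.006, 0.141, 0.99, 1.362], [0.0, 0.0, 0.0, 1.0]] 42.57015027132805 -0.11418289217275832 278.1363576993511 204.15387296699095
saw25_shank [([236.0, 224.0], 0.56)]
saw38_shank [([339.0, 212.0], 0.73), ([313.0, 232.0], 0.71), ([307.0, 193.0], 0.65), ([298.0, 263.0], 0.51)]
saw51_shank [([158.0, 260.0], 0.97), ([172.0, 161.0], 0.59), ([400.0, 266.0], 0.57)]
saw67_shank [([103.0, 202.0], 0.82)]
recess25 [([252.0, 140.0], 0.94), ([381.0, 168.0], 0.83), ([320.0, 142.0], 0.56), ([169.0, 160.0], 0.56)]
recess38 [([252.0, 140.0], 0.94), ([381.0, 168.0], 0.83), ([320.0, 142.0], 0.56), ([169.0, 160.0], 0.56)]
recess51 [([252.0, 140.0], 0.94), ([381.0, 168.0], 0.83), ([320.0, 142.0], 0.56), ([169.0, 160.0], 0.56)]
recess67 [([252.0, 140.0], 0.94), ([381.0, 168.0], 0.83), ([320.0, 142.0], 0.56), ([169.0, 160.0], 0.56)]
brush_mid [([451.0, 208.0], 0.88)]
jar_mid [([402.0, 266.0], 0.96)]
side [[-0.985, 0.106, -0.136, 0.369], [-0.171, -0.486, 0.857, 0.814], [0.025, 0.867, 0.497, 0.554], [0.0, 0.0, 0.0, 1.0]] 54.14323945979598 -0.005
[... 756 characters left out ...]
, 0.59)]
{'t': 1.1, 'q': array([-76.10151847,  30.73312723,  -0.25228302,  88.11628303,
         0.1483072 ,  61.1524378 ,  -4.07769327]), 'joint_vel': array([ 0.07591008, -0.05023842, -0.05433056, -0.03469005, -0.02105019,
       -0.05337856,  0.01995175]), 'tau': array([ 8.38299320e-05, -5.70886230e+01,  9.89878848e-01, -2.51915753e+01,
       -5.62594424e-02,  1.09865036e-02,  4.42912608e-05]), 'ee_pos': array([0.19751816, 0.61924043, 0.23871205]), 'ee_rot': array([-1.79998549e+02,  1.08081219e-03,  1.62312236e+02]), 'wrist_force': array([ 0.80707188, -0.45544518, -0.27328854]), 'torque': array([ 0.05525553, -0.00099811,  0.03789158]), 'grip_force': 0.0, 'finger_gap': 0.08813968760962654}
```

View pics/top0.png

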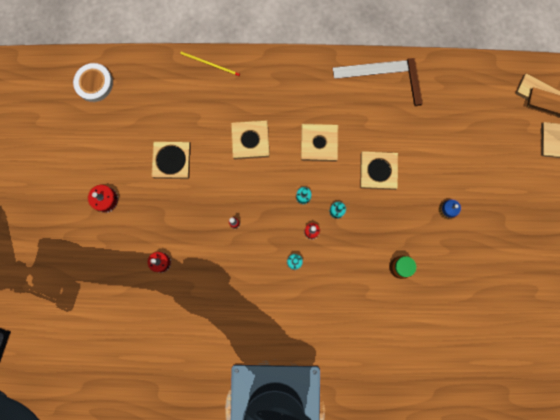

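View pics/side0.png

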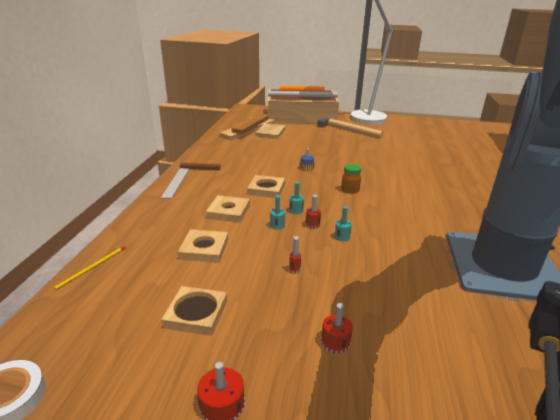

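Top view: the recesses are 25 at (320,142), 38 at (250,139), 51 at (380,170) and 67 at (171,160). The red saws are 25 at (235,222), 38 at (312,230), 51 at (158,262) and 67 at (102,197). I'll locate them precisely by fitting silhouettes in both views.

```bash
cat > loc.py <<'E'
from h import *
from scipy.optimize import least_squares
def cyl(x,y,r,z0,z1):
    a=np.linspace(0,2*np.pi,24,endpoint=False)
    return [(x+r*np.cos(t),y+r*np.sin(t),z) for t in a for z in(z0,z1)]
def box(x,y,yaw):
    return [(x+.065*np.cos(yaw+k*np.pi/2+np.pi/4),y+.065*np.sin(yaw+k*np.pi/2+np.pi/4),z) for k in range(4) for z in(0,.022)]
def cen(pts):
    m=cv2.moments(cv2.convexHull(np.array(pts,np.float32).reshape(-1,1,2))); return np.array([m['m10'],m['m01']])/m['m00']
def mask(c,kind):
    h=cv2.cvtColor(c['color'],cv2.COLOR_RGB2HSV).astype(int); H,S,V=h[...,0],h[...,1],h[...,2]
    if kind=='red': return (((H<4)|(H>174))&(S>170)&(V>50)).astype(np.uint8)
    if kind=='teal': return ((abs(H-90)<12)&(S>110)&(V>50)).astype(np.uint8)
    return ((abs(H-18)<8)&(S<150)&(V>165)).astype(np.uint8)
def blob(c,kind,uv,R):
    m=mask(c,kind); w=np.zeros_like(m); cv2.circle(w,(int(uv[0]),int(uv[1])),int(R),1,-1); m=m*w
    m=cv2.morphologyEx(m,cv2.MORPH_CLOSE,np.ones((3,3)))
    n,l,s,_=cv2.connectedComponentsWithStats(m)
    if n<2: return None,0
    i=1+np.argmax(s[1:,4]); ys,xs=np.nonzero(l==i); p=np.c_[xs,ys]
    return cen(p),cv2.contourArea(cv2.convexHull(p.astype(np.float32).reshape(-1,1,2)))
def fit(cams,kind,model,xy,z=.02,Rm=.06):
    out=[]
    for c in cams:
        uv=proj(c,(*xy,z)); R=np.hypot(*(proj(c,(xy[0]+Rm,xy[1],z))-uv))
        b,A=blob(c,kind,uv,R)
        if b is None: out.append(None); continue
        f=lambda p:cen([proj(c,q) for q in model(*p)])-b
        r=least_squares(f,xy).x
        MA=cv2.contourArea(cv2.convexHull(np.array([proj(c,q) for q in model(*r)],np.float32)))
        out.append((np.round(r*1000,1).tolist(),int(A),int(MA)))
    return out
E
python3 - <<'E'
from loc import *
t,s=arm.read_camera('top'),arm.read_camera('side')
for n,uv,d in(('25',(235,222),25),('38',(312,230),38),('51',(158,262),51),('67',(102,197),67)):
    print('saw',n,fit((t,s),'red',lambda x,y:cyl(x,y,d/2000,.004,.042),at(t,uv,.04)[:2]))
for n,uv in(('25',(320,142)),('38',(250,139)),('51',(380,170)),('67',(171,160))):
    print('rec',n,fit((t,s),'wood',lambda x,y:box(x,y,0),at(t,uv,.022)[:2],Rm=.085))
for uv in((339,209),(304,195),(295,261)):
    print('teal',fit((t,s),'teal',lambda x,y:cyl(x,y,.019,.004,.042),at(t,uv,.04)[:2],Rm=.04))
for uv in((404,267),(452,208)): print(np.round(at(t,uv,.07),3))
E
```

```text
loc.py:9: RuntimeWarning: invalid value encountered in divide
  m=cv2.moments(cv2.convexHull(np.array(pts,np.float32).reshape(-1,1,2))); return np.array([m['m10'],m['m01']])/m['m00']
Traceback (most recent call last):
  File "loc.py", line 29, in fit
    r=least_squares(f,xy).x
      ~~~~~~~~~~~~~^^^^^^
ValueError: Residuals are not finite in the initial point.
```

```bash
sed -i 's/least_squares(f,xy)/least_squares(f,xy,diff_step=3e-3)/; s/((H<4)|(H>174))&(S>170)&(V>50)/((H<5)|(H>170))\&(S>130)\&(V>35)/; s/^    if n<2: return/    if n<2 or s[1:,4].max()<8: return/' loc.py
cat > m.py <<'E'
from loc import *
t,s=arm.read_camera('top'),arm.read_camera('side')
h=cv2.cvtColor(t['color'],cv2.COLOR_RGB2HSV)
print(h[216:229:2,235].tolist(),h[150,235],h[130,236])
for n,uv,d in(('25',(235,222),25),('38',(312,230),38),('51',(158,262),51),('67',(102,197),67)):
    print('saw',n,fit((t,s),'red',lambda x,y:cyl(x,y,d/2000,.004,.042),at(t,uv,.04)[:2]))
for n,uv in(('25',(320,142)),('38',(250,139)),('51',(380,170)),('67',(171,160))):
    print('rec',n,fit((t,s),'wood',lambda x,y:box(x,y,0),at(t,uv,.022)[:2],Rm=.085))
for uv in((339,209),(304,195),(295,261)):
    print('teal',fit((t,s),'teal',lambda x,y:cyl(x,y,.019,.004,.042),at(t,uv,.04)[:2],Rm=.04))
for uv in((404,267),(452,208)): print(np.round(at(t,uv,.07),3))
E
python3 m.py
```

```text
[[13, 183, 95], [3, 157, 91], [3, 31, 82], [173, 15, 68], [179, 119, 114], [1, 209, 134], [12, 144, 103]] [ 22 107 227] [ 21 110 227]
saw 25 [([456.7, 106.4], 48, 97), ([458.4, 89.5], 20, 221)]
saw 38 [([441.7, -85.9], 158, 205), ([441.5, -111.3], 47, 268)]
saw 51 [([356.9, 293.8], 332, 393), ([356.8, 278.4], 419, 948)]
saw 67 [([514.9, 446.7], 571, 656), ([515.3, 445.9], 1873, 2237)]
rec 25 [([673.1, -103.9], 1248, 1330), ([675.6, -122.9], 606, 868)]
rec 38 [([678.0, 74.4], 1287, 1325), ([680.1, 58.4], 936, 1291)]
rec 51 [([602.1, -258.5], 1278, 1369), ([603.1, -279.0], 441, 647)]
rec 67 [([622.0, 279.4], 1227, 1357), ([622.9, 265.2], 1779, 2261)]
teal [([495.4, -150.0], 171, 215), ([496.1, -175.6], 55, 237)]
teal [([531.1, -64.6], 164, 212), ([532.6, -85.8], 54, 273)]
teal [([364.1, -44.2], 153, 194), ([362.5, -67.5], 76, 298)]
[ 0.352 -0.306  0.07 ]
[ 0.497 -0.427  0.07 ]
```

Run:
```python
from loc import *
s=arm.read_camera('side'); im=s['color'][:,:,::-1].copy(); mm=mask(s,'red')|mask(s,'teal')|mask(s,'wood')
print(proj(s,at(s,(296,262),.02)))
im2=cv2.resize(im,None,fx=2,fy=2)[250:850,250:1050] if 0 else im
for P in((456.7,106.4),(441.7,-85.9),(356.9,293.8),(514.9,446.7)):
    for z in(0,.042,.085):
        u=proj(s,(P[0]/1e3,P[1]/1e3,z)); cv2.circle(im,tuple(int(round(v)) for v in u),1,(255,255,0),-1)
for P in((673,-104),(678,74),(602,-258.5),(622,279)):
    u=proj(s,(P[0]/1e3,P[1]/1e3,.022)); cv2.circle(im,tuple(int(round(v)) for v in u),2,(255,0,255),-1)
o=np.hstack([im[150:420,150:390],cv2.merge([mm*255]*3)[150:420,150:390]])
cv2.imwrite('pics/ov.png',cv2.resize(o,(800,450)))
```

```text
[296. 262.]
```

View pics/ov.png

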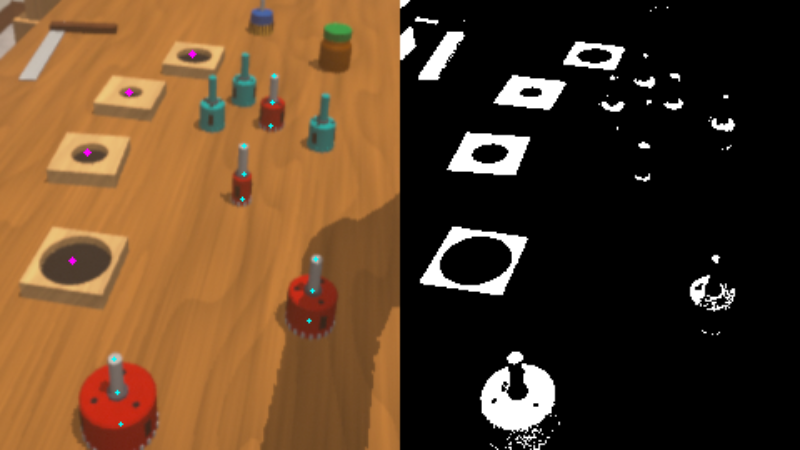

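Run:
```python
from loc import *
t,s=arm.read_camera('top'),arm.read_camera('side')
top=lambda x,y:[p for p in box(x,y,0) if p[2]>0]
for n,x,y in(('25',673,-104),('38',678,74),('51',602,-258),('67',622,279)):
    print('rec',n,fit((t,s),'wood',top,(x/1e3,y/1e3),Rm=.09))
```

```text
rec 25 [([670.8, -104.1], 1266, 1252), ([670.0, -103.5], 607, 584)]
rec 38 [([675.5, 74.3], 1275, 1247), ([674.4, 74.0], 940, 916)]
rec 51 [([600.2, -256.9], 1279, 1271), ([599.1, -256.1], 442, 426)]
rec 67 [([619.9, 277.4], 1228, 1247), ([618.3, 276.6], 1776, 1742)]
```

```bash
python3 -m crank '[{"tx":31.8,"ty":-17.2},{"tx":31.8,"ty":-17.2},{"tx":31.8,"ty":-17.2},{"tx":31.8,"ty":-17.2},{"tx":31.8,"ty":-17.2},{"tx":31.8,"ty":-17.2},{"tx":31.8,"ty":-17.2},{"tx":31.8,"ty":-17.2},{"tx":31.8,"ty":-17.2},{"tx":31.8,"ty":-17.2},{},{}]' 0
```

```text
validation failed for argument at $[0]...
```

All the keys seem to be required.

```bash
python3 -m crank '[{"tx":31.8,"ty":-17.2,"tz":0,"wx":0,"wy":0,"wz":0},{"tx":31.8,"ty":-17.2,"tz":0,"wx":0,"wy":0,"wz":0},{"tx":31.8,"ty":-17.2,"tz":0,"wx":0,"wy":0,"wz":0},{"tx":31.8,"ty":-17.2,"tz":0,"wx":0,"wy":0,"wz":0},{"tx":31.8,"ty":-17.2,"tz":0,"wx":0,"wy":0,"wz":0},{"tx":31.8,"ty":-17.2,"tz":0,"wx":0,"wy":0,"wz":0},{"tx":31.8,"ty":-17.2,"tz":0,"wx":0,"wy":0,"wz":0},{"tx":31.8,"ty":-17.2,"tz":0,"wx":0,"wy":0,"wz":0},{"tx":31.8,"ty":-17.2,"tz":0,"wx":0,"wy":0,"wz":0},{"tx":31.8,"ty":-17.2,"tz":0,"wx":0,"wy":0,"wz":0},{"tx":0,"ty":0,"tz":0,"wx":0,"wy":0,"wz":0},{"tx":0,"ty":0,"tz":0,"wx":0,"wy":0,"wz":0}]' 0
```

```text
t: 2.45
ee_pos: [0.5181, 0.4448, 0.2385]
ee_rot: [-180.0, 0.1, 162.0]
wrist_force: [-1.1, 0.3, -0.2]
finger_gap: 0.0885
grip_force: 0.0
```

```bash
python3 -m crank '[{"tx":-3,"ty":2,"tz":-35,"wx":0,"wy":0,"wz":0},{"tx":0,"ty":0,"tz":-35,"wx":0,"wy":0,"wz":0},{"tx":0,"ty":0,"tz":-35,"wx":0,"wy":0,"wz":0},{"tx":0,"ty":0,"tz":-30,"wx":0,"wy":0,"wz":0},{"tx":0,"ty":0,"tz":0,"wx":0,"wy":0,"wz":0},{"tx":0,"ty":0,"tz":0,"wx":0,"wy":0,"wz":0},{"tx":0,"ty":0,"tz":0,"wx":0,"wy":0,"wz":0}]'
python3 - <<'E'
from h import *
c=arm.read_camera('side'); im=c['color'][260:420,120:330,::-1]
cv2.imwrite('pics/a67.png',cv2.resize(im,None,fx=3.5,fy=3.5))
print(arm.state()['ee_pos'], proj(c,(.515,.447,.085)))
E
```

```text
t: 3.03
ee_pos: [0.5128, 0.4509, 0.1058]
ee_rot: [179.8, 0.0, 162.4]
wrist_force: [-0.4, 0.3, 0.6]
finger_gap: 0.0881
grip_force: 0.0
[0.51337618 0.4510014  0.10644005] [218.21417436 365.04736597]
```

View pics/a67.png

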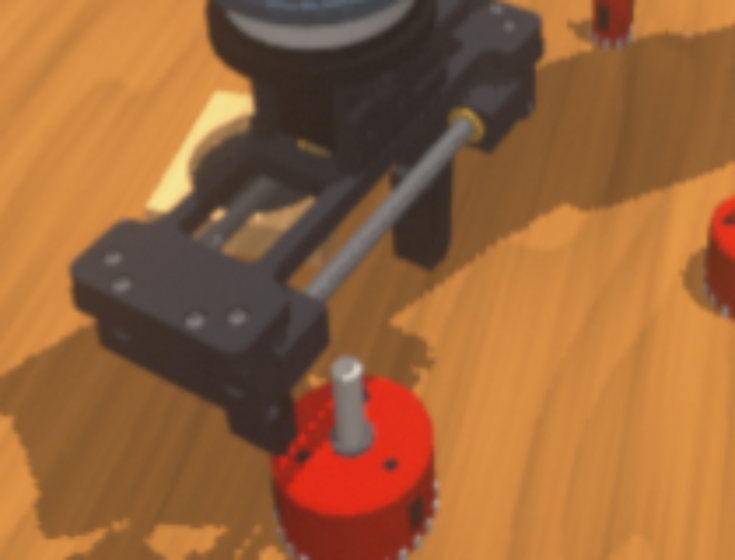

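The shank top is at (219,364), within a pixel of the prediction. I'll descend.

```bash
python3 -m crank '[{"tx":2,"ty":-3,"tz":-20,"wx":0,"wy":0,"wz":0},{"tx":0,"ty":0,"tz":-20,"wx":0,"wy":0,"wz":0},{"tx":0,"ty":0,"tz":-15,"wx":0,"wy":0,"wz":0},{"tx":0,"ty":0,"tz":0,"wx":0,"wy":0,"wz":0},{"tx":0,"ty":0,"tz":0,"wx":0,"wy":0,"wz":0},{"tx":0,"ty":0,"tz":0,"wx":0,"wy":0,"wz":0}]'
python3 -m crank '[{"tx":0,"ty":0,"tz":0,"wx":0,"wy":0,"wz":0}]'
python3 -m crank '[{"tx":0,"ty":0,"tz":0,"wx":0,"wy":0,"wz":0}]'
```

```text
t: 3.58
ee_pos: [0.5153, 0.4472, 0.0503]
ee_rot: [179.9, 0.1, 162.3]
wrist_force: [0.7, -0.3, 0.2]
finger_gap: 0.088
grip_force: 0.0
t: 3.67
ee_pos: [0.5154, 0.4472, 0.0504]
ee_rot: [179.9, 0.1, 162.3]
wrist_force: [0.0, 0.2, 1.0]
finger_gap: 0.0878
grip_force: 0.0
t: 3.75
ee_pos: [0.5152, 0.4469, 0.0501]
ee_rot: [179.9, 0.1, 162.3]
wrist_force: [-0.7, 0.4, -0.2]
finger_gap: 0.0885
grip_force: 0.0
```

Measurements are stable at the target, so I'll close the gripper.

```bash
python3 -m crank '[{"tx":0,"ty":0,"tz":0,"wx":0,"wy":0,"wz":0},{"tx":0,"ty":0,"tz":0,"wx":0,"wy":0,"wz":0},{"tx":0,"ty":0,"tz":0,"wx":0,"wy":0,"wz":0},{"tx":0,"ty":0,"tz":0,"wx":0,"wy":0,"wz":0},{"tx":0,"ty":0,"tz":0,"wx":0,"wy":0,"wz":0},{"tx":0,"ty":0,"tz":0,"wx":0,"wy":0,"wz":0},{"tx":0,"ty":0,"tz":0,"wx":0,"wy":0,"wz":0},{"tx":0,"ty":0,"tz":0,"wx":0,"wy":0,"wz":0},{"tx":0,"ty":0,"tz":0,"wx":0,"wy":0,"wz":0},{"tx":0,"ty":0,"tz":0,"wx":0,"wy":0,"wz":0}]' 255
python3 -m crank '[{"tx":0,"ty":0,"tz":20,"wx":0,"wy":0,"wz":0},{"tx":0,"ty":0,"tz":30,"wx":0,"wy":0,"wz":0},{"tx":0,"ty":0,"tz":30,"wx":0,"wy":0,"wz":0},{"tx":0,"ty":0,"tz":20,"wx":0,"wy":0,"wz":0},{"tx":0,"ty":0,"tz":0,"wx":0,"wy":0,"wz":0},{"tx":0,"ty":0,"tz":0,"wx":0,"wy":0,"wz":0}]'
```

```text
t: 4.58
ee_pos: [0.5145, 0.4462, 0.0487]
ee_rot: [-180.0, 0.0, 162.3]
wrist_force: [0.5, -0.1, 0.5]
finger_gap: 0.0233
grip_force: 0.0
t: 5.08
ee_pos: [0.5152, 0.4468, 0.15]
ee_rot: [179.9, 0.1, 162.3]
wrist_force: [-0.7, 0.8, -0.9]
finger_gap: 0.0005
grip_force: 0.0
```

I lifted before the fingers had shut; closing takes over a second. I'll open again and look.

```bash
python3 -m crank '[{"tx":0,"ty":0,"tz":0,"wx":0,"wy":0,"wz":0},{"tx":0,"ty":0,"tz":0,"wx":0,"wy":0,"wz":0},{"tx":0,"ty":0,"tz":0,"wx":0,"wy":0,"wz":0},{"tx":0,"ty":0,"tz":0,"wx":0,"wy":0,"wz":0},{"tx":0,"ty":0,"tz":0,"wx":0,"wy":0,"wz":0},{"tx":0,"ty":0,"tz":0,"wx":0,"wy":0,"wz":0},{"tx":0,"ty":0,"tz":0,"wx":0,"wy":0,"wz":0},{"tx":0,"ty":0,"tz":0,"wx":0,"wy":0,"wz":0},{"tx":0,"ty":0,"tz":0,"wx":0,"wy":0,"wz":0},{"tx":0,"ty":0,"tz":0,"wx":0,"wy":0,"wz":0}]' 120
python3 - <<'E'
from h import *
c=arm.read_camera('side'); im=c['color'][260:420,120:330,::-1]
cv2.imwrite('pics/b67.png',cv2.resize(im,None,fx=3,fy=3))
E
```

```text
t: 5.92
ee_pos: [0.5146, 0.4462, 0.1487]
ee_rot: [-180.0, 0.0, 162.3]
wrist_force: [0.6, -0.3, 0.2]
finger_gap: 0.0465
grip_force: 0.0
```

View pics/b67.png

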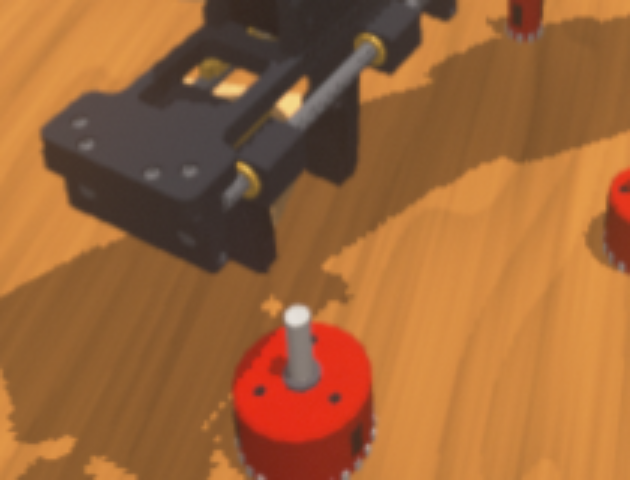

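The saw hasn't moved; its shank top is still at (219,365). A 46 mm opening is enough, so I'll descend and close fully.

```bash
python3 -m crank '[{"tx":0,"ty":1,"tz":-35,"wx":0,"wy":0,"wz":0},{"tx":0,"ty":0,"tz":-35,"wx":0,"wy":0,"wz":0},{"tx":0,"ty":0,"tz":-20,"wx":0,"wy":0,"wz":0},{"tx":0,"ty":0,"tz":-9,"wx":0,"wy":0,"wz":0},{"tx":0,"ty":0,"tz":0,"wx":0,"wy":0,"wz":0},{"tx":0,"ty":0,"tz":0,"wx":0,"wy":0,"wz":0}]'
python3 -m crank '[{"tx":0,"ty":0,"tz":0,"wx":0,"wy":0,"wz":0},{"tx":0,"ty":0,"tz":0,"wx":0,"wy":0,"wz":0},{"tx":0,"ty":0,"tz":0,"wx":0,"wy":0,"wz":0},{"tx":0,"ty":0,"tz":0,"wx":0,"wy":0,"wz":0},{"tx":0,"ty":0,"tz":0,"wx":0,"wy":0,"wz":0},{"tx":0,"ty":0,"tz":0,"wx":0,"wy":0,"wz":0},{"tx":0,"ty":0,"tz":0,"wx":0,"wy":0,"wz":0},{"tx":0,"ty":0,"tz":0,"wx":0,"wy":0,"wz":0},{"tx":0,"ty":0,"tz":0,"wx":0,"wy":0,"wz":0},{"tx":0,"ty":0,"tz":0,"wx":0,"wy":0,"wz":0}]' 255
```

```text
t: 6.47
ee_pos: [0.515, 0.4476, 0.0504]
ee_rot: [180.0, 0.0, 162.3]
wrist_force: [0.1, 0.0, 0.8]
finger_gap: 0.0467
grip_force: 0.0
t: 7.3
ee_pos: [0.5148, 0.4477, 0.05]
ee_rot: [180.0, 0.0, 162.3]
wrist_force: [-0.6, 0.8, 2.3]
finger_gap: 0.0112
grip_force: 30.0
```

```bash
python3 -m crank '[{"tx":0,"ty":0,"tz":20,"wx":0,"wy":0,"wz":0},{"tx":0,"ty":0,"tz":35,"wx":0,"wy":0,"wz":0},{"tx":0,"ty":0,"tz":25,"wx":0,"wy":0,"wz":0},{"tx":17.3,"ty":-28.4,"tz":0,"wx":0,"wy":0,"wz":0},{"tx":17.3,"ty":-28.4,"tz":0,"wx":0,"wy":0,"wz":0},{"tx":17.3,"ty":-28.4,"tz":0,"wx":0,"wy":0,"wz":0},{"tx":17.3,"ty":-28.4,"tz":0,"wx":0,"wy":0,"wz":0},{"tx":17.3,"ty":-28.4,"tz":0,"wx":0,"wy":0,"wz":0},{"tx":17.3,"ty":-28.4,"tz":0,"wx":0,"wy":0,"wz":0},{"tx":0,"ty":0,"tz":0,"wx":0,"wy":0,"wz":0},{"tx":0,"ty":0,"tz":0,"wx":0,"wy":0,"wz":0},{"tx":0,"ty":0,"tz":0,"wx":0,"wy":0,"wz":0}]'
python3 -m crank '[{"tx":0,"ty":0,"tz":-35,"wx":0,"wy":0,"wz":0},{"tx":0,"ty":0,"tz":-5,"wx":0,"wy":0,"wz":0},{"tx":0,"ty":0,"tz":0,"wx":0,"wy":0,"wz":0},{"tx":0,"ty":0,"tz":0,"wx":0,"wy":0,"wz":0},{"tx":0,"ty":0,"tz":0,"wx":0,"wy":0,"wz":0}]'
python3 - <<'E'
from h import *
c=arm.read_camera('side'); im=c['color'][200:370,110:320,::-1]
cv2.imwrite('pics/c67.png',cv2.resize(im,None,fx=3,fy=3))
E
```

```text
t: 8.3
ee_pos: [0.6175, 0.2769, 0.129]
ee_rot: [-180.0, -0.1, 162.3]
wrist_force: [-0.4, 1.2, -3.1]
finger_gap: 0.0112
grip_force: 30.0
t: 8.72
ee_pos: [0.6187, 0.2778, 0.0909]
ee_rot: [179.9, 0.1, 162.4]
wrist_force: [0.3, -0.1, -2.8]
finger_gap: 0.0106
grip_force: 30.0
```

View pics/c67.png

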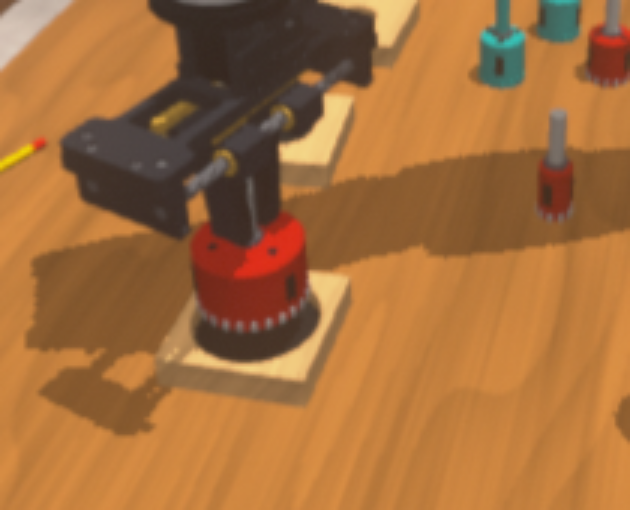

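The saw hangs upright over the recess, with its rim centred at about (255,320) in the crop. I'll lower it by 31 mm.

```bash
python3 -m crank '[{"tx":0,"ty":-0.5,"tz":-15,"wx":0,"wy":0,"wz":0},{"tx":0,"ty":0,"tz":-12,"wx":0,"wy":0,"wz":0},{"tx":0,"ty":0,"tz":-4.5,"wx":0,"wy":0,"wz":0},{"tx":0,"ty":0,"tz":0,"wx":0,"wy":0,"wz":0},{"tx":0,"ty":0,"tz":0,"wx":0,"wy":0,"wz":0},{"tx":0,"ty":0,"tz":0,"wx":0,"wy":0,"wz":0}]'
```

```text
t: 9.27
ee_pos: [0.618, 0.2766, 0.0588]
ee_rot: [-180.0, -0.0, 162.3]
wrist_force: [-5.4, -0.3, 11.1]
finger_gap: 0.011
grip_force: 30.0
```

It's down on the floor: contact came at the expected height. I'll release it, rise and go to saw 51.

```bash
python3 -m crank '[{"tx":0,"ty":0,"tz":0,"wx":0,"wy":0,"wz":0},{"tx":0,"ty":0,"tz":0,"wx":0,"wy":0,"wz":0},{"tx":0,"ty":0,"tz":0,"wx":0,"wy":0,"wz":0},{"tx":0,"ty":0,"tz":0,"wx":0,"wy":0,"wz":0},{"tx":0,"ty":0,"tz":0,"wx":0,"wy":0,"wz":0},{"tx":0,"ty":0,"tz":0,"wx":0,"wy":0,"wz":0},{"tx":0,"ty":0,"tz":0,"wx":0,"wy":0,"wz":0},{"tx":0,"ty":0,"tz":0,"wx":0,"wy":0,"wz":0}]' 120
python3 -m crank '[{"tx":0,"ty":0,"tz":25,"wx":0,"wy":0,"wz":0},{"tx":0,"ty":0,"tz":35,"wx":0,"wy":0,"wz":0},{"tx":0,"ty":0,"tz":30,"wx":0,"wy":0,"wz":0},{"tx":-37.3,"ty":2.4,"tz":0,"wx":0,"wy":0,"wz":0},{"tx":-37.3,"ty":2.4,"tz":0,"wx":0,"wy":0,"wz":0},{"tx":-37.3,"ty":2.4,"tz":0,"wx":0,"wy":0,"wz":0},{"tx":-37.3,"ty":2.4,"tz":0,"wx":0,"wy":0,"wz":0},{"tx":-37.3,"ty":2.4,"tz":0,"wx":0,"wy":0,"wz":0},{"tx":-37.3,"ty":2.4,"tz":0,"wx":0,"wy":0,"wz":0},{"tx":-37.3,"ty":2.4,"tz":0,"wx":0,"wy":0,"wz":0},{"tx":0,"ty":0,"tz":0,"wx":0,"wy":0,"wz":0},{"tx":0,"ty":0,"tz":0,"wx":0,"wy":0,"wz":0}]'
python3 - <<'E'
from h import *
c=arm.read_camera('side'); im=c['color'][220:390,150:360,::-1]
cv2.imwrite('pics/d51.png',cv2.resize(im,None,fx=3,fy=3))
print(arm.state()['ee_pos'],proj(c,(.357,.294,.085)),proj(c,(.619,.277,.095)))
E
```

```text
t: 9.93
ee_pos: [0.6183, 0.2763, 0.0581]
ee_rot: [-180.0, -0.0, 162.3]
wrist_force: [0.1, -0.3, -0.0]
finger_gap: 0.0466
grip_force: 0.0
t: 10.93
ee_pos: [0.3556, 0.2935, 0.1485]
ee_rot: [180.0, -0.0, 162.5]
wrist_force: [0.6, 0.0, 0.6]
finger_gap: 0.0465
grip_force: 0.0
[0.35741974 0.29356125 0.14863872] [339.38684128 305.21291846] [191.05111348 273.84895298]
```

View pics/d51.png

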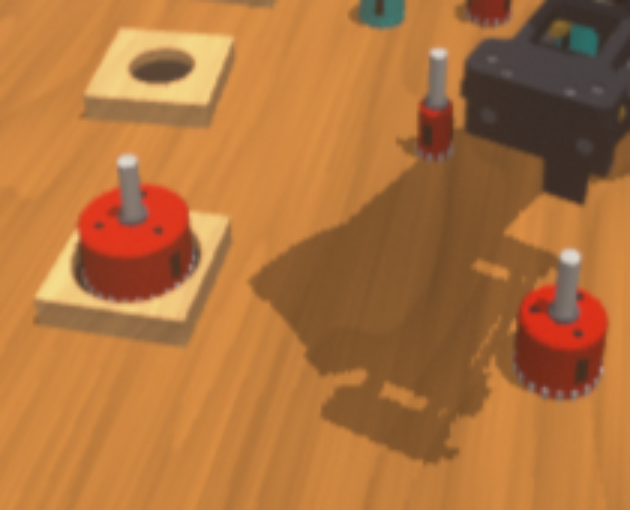

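Saw 67 is seated, with its shank top at about (192,273) against a predicted (191,274). Saw 51's shank top at (340,305) also matches.

```bash
python3 -m crank '[{"tx":0,"ty":0.5,"tz":-35,"wx":0,"wy":0,"wz":0},{"tx":0,"ty":0,"tz":-35,"wx":0,"wy":0,"wz":0},{"tx":0,"ty":0,"tz":-20,"wx":0,"wy":0,"wz":0},{"tx":0,"ty":0,"tz":-8,"wx":0,"wy":0,"wz":0},{"tx":0,"ty":0,"tz":0,"wx":0,"wy":0,"wz":0},{"tx":0,"ty":0,"tz":0,"wx":0,"wy":0,"wz":0}]'
python3 -m crank '[{"tx":0,"ty":0,"tz":0,"wx":0,"wy":0,"wz":0},{"tx":0,"ty":0,"tz":0,"wx":0,"wy":0,"wz":0},{"tx":0,"ty":0,"tz":0,"wx":0,"wy":0,"wz":0},{"tx":0,"ty":0,"tz":0,"wx":0,"wy":0,"wz":0},{"tx":0,"ty":0,"tz":0,"wx":0,"wy":0,"wz":0},{"tx":0,"ty":0,"tz":0,"wx":0,"wy":0,"wz":0},{"tx":0,"ty":0,"tz":0,"wx":0,"wy":0,"wz":0},{"tx":0,"ty":0,"tz":0,"wx":0,"wy":0,"wz":0},{"tx":0,"ty":0,"tz":0,"wx":0,"wy":0,"wz":0},{"tx":0,"ty":0,"tz":0,"wx":0,"wy":0,"wz":0}]' 255
```

```text
t: 11.48
ee_pos: [0.3584, 0.2938, 0.0506]
ee_rot: [180.0, 0.0, 162.2]
wrist_force: [1.1, 1.2, 0.3]
finger_gap: 0.0466
grip_force: 0.0
t: 12.32
ee_pos: [0.3574, 0.2939, 0.0504]
ee_rot: [180.0, 0.0, 162.3]
wrist_force: [-1.1, 0.7, 3.4]
finger_gap: 0.0109
grip_force: 30.0
```

```bash
python3 -m crank '[{"tx":0,"ty":0,"tz":20,"wx":0,"wy":0,"wz":0},{"tx":0,"ty":0,"tz":35,"wx":0,"wy":0,"wz":0},{"tx":0,"ty":0,"tz":35,"wx":0,"wy":0,"wz":0},{"tx":0,"ty":0,"tz":30,"wx":0,"wy":0,"wz":0},{"tx":14.2,"ty":-32.4,"tz":0,"wx":0,"wy":0,"wz":0},{"tx":14.2,"ty":-32.4,"tz":0,"wx":0,"wy":0,"wz":0},{"tx":14.2,"ty":-32.4,"tz":0,"wx":0,"wy":0,"wz":0},{"tx":14.2,"ty":-32.4,"tz":0,"wx":0,"wy":0,"wz":0},{"tx":14.2,"ty":-32.4,"tz":0,"wx":0,"wy":0,"wz":0},{"tx":14.2,"ty":-32.4,"tz":0,"wx":0,"wy":0,"wz":0},{"tx":14.2,"ty":-32.4,"tz":0,"wx":0,"wy":0,"wz":0},{"tx":14.2,"ty":-32.4,"tz":0,"wx":0,"wy":0,"wz":0}]'
python3 -m crank '[{"tx":14.2,"ty":-32.4,"tz":0,"wx":0,"wy":0,"wz":0},{"tx":14.2,"ty":-32.4,"tz":0,"wx":0,"wy":0,"wz":0},{"tx":14.2,"ty":-32.4,"tz":0,"wx":0,"wy":0,"wz":0},{"tx":14.2,"ty":-32.4,"tz":0,"wx":0,"wy":0,"wz":0},{"tx":14.2,"ty":-32.4,"tz":0,"wx":0,"wy":0,"wz":0},{"tx":14.2,"ty":-32.4,"tz":0,"wx":0,"wy":0,"wz":0},{"tx":14.2,"ty":-32.4,"tz":0,"wx":0,"wy":0,"wz":0},{"tx":14.2,"ty":-32.4,"tz":0,"wx":0,"wy":0,"wz":0},{"tx":14.2,"ty":-32.4,"tz":0,"wx":0,"wy":0,"wz":0},{"tx":0,"ty":0,"tz":0,"wx":0,"wy":0,"wz":0},{"tx":0,"ty":0,"tz":0,"wx":0,"wy":0,"wz":0},{"tx":0,"ty":0,"tz":0,"wx":0,"wy":0,"wz":0}]'
python3 -m crank '[{"tx":0,"ty":0,"tz":0,"wx":0,"wy":0,"wz":0},{"tx":0,"ty":0,"tz":0,"wx":0,"wy":0,"wz":0}]'
```

```text
t: 13.32
ee_pos: [0.4706, 0.0326, 0.1699]
ee_rot: [-180.0, -0.1, 162.3]
wrist_force: [1.2, -0.0, -1.5]
finger_gap: 0.0111
grip_force: 30.0
t: 14.32
ee_pos: [0.5979, -0.2561, 0.1693]
ee_rot: [180.0, -0.1, 162.3]
wrist_force: [-0.1, 1.4, -1.5]
finger_gap: 0.0108
grip_force: 30.0
t: 14.48
ee_pos: [0.5985, -0.2552, 0.17]
ee_rot: [179.9, -0.1, 162.4]
wrist_force: [-0.1, 0.1, -0.7]
finger_gap: 0.0115
grip_force: 30.0
```

```bash
python3 -m crank '[{"tx":1,"ty":-1,"tz":-30,"wx":0,"wy":0,"wz":0},{"tx":0,"ty":0,"tz":-30,"wx":0,"wy":0,"wz":0},{"tx":0,"ty":0,"tz":-20,"wx":0,"wy":0,"wz":0},{"tx":0,"ty":0,"tz":-10,"wx":0,"wy":0,"wz":0},{"tx":0,"ty":0,"tz":-10,"wx":0,"wy":0,"wz":0},{"tx":0,"ty":0,"tz":-7,"wx":0,"wy":0,"wz":0},{"tx":0,"ty":0,"tz":-4,"wx":0,"wy":0,"wz":0},{"tx":0,"ty":0,"tz":0,"wx":0,"wy":0,"wz":0},{"tx":0,"ty":0,"tz":0,"wx":0,"wy":0,"wz":0},{"tx":0,"ty":0,"tz":0,"wx":0,"wy":0,"wz":0}]'
```

```text
t: 15.32
ee_pos: [0.6008, -0.2584, 0.0605]
ee_rot: [180.0, 0.1, 162.3]
wrist_force: [0.3, 1.2, 2.0]
finger_gap: 0.0111
grip_force: 30.0
```

```bash
python3 -m crank '[{"tx":-0.5,"ty":1,"tz":-1.5,"wx":0,"wy":0,"wz":0},{"tx":0,"ty":0,"tz":0,"wx":0,"wy":0,"wz":0},{"tx":0,"ty":0,"tz":0,"wx":0,"wy":0,"wz":0},{"tx":0,"ty":0,"tz":0,"wx":0,"wy":0,"wz":0}]'
python3 -m crank '[{"tx":0,"ty":0,"tz":0,"wx":0,"wy":0,"wz":0},{"tx":0,"ty":0,"tz":0,"wx":0,"wy":0,"wz":0},{"tx":0,"ty":0,"tz":0,"wx":0,"wy":0,"wz":0},{"tx":0,"ty":0,"tz":0,"wx":0,"wy":0,"wz":0},{"tx":0,"ty":0,"tz":0,"wx":0,"wy":0,"wz":0},{"tx":0,"ty":0,"tz":0,"wx":0,"wy":0,"wz":0},{"tx":0,"ty":0,"tz":0,"wx":0,"wy":0,"wz":0},{"tx":0,"ty":0,"tz":0,"wx":0,"wy":0,"wz":0}]' 120
python3 -m crank '[{"tx":0,"ty":0,"tz":25,"wx":0,"wy":0,"wz":0},{"tx":0,"ty":0,"tz":35,"wx":0,"wy":0,"wz":0},{"tx":0,"ty":0,"tz":30,"wx":0,"wy":0,"wz":0},{"tx":-22.6,"ty":24.4,"tz":0,"wx":0,"wy":0,"wz":0},{"tx":-22.6,"ty":24.4,"tz":0,"wx":0,"wy":0,"wz":0},{"tx":-22.6,"ty":24.4,"tz":0,"wx":0,"wy":0,"wz":0},{"tx":-22.6,"ty":24.4,"tz":0,"wx":0,"wy":0,"wz":0},{"tx":-22.6,"ty":24.4,"tz":0,"wx":0,"wy":0,"wz":0},{"tx":-22.6,"ty":24.4,"tz":0,"wx":0,"wy":0,"wz":0},{"tx":-22.6,"ty":24.4,"tz":0,"wx":0,"wy":0,"wz":0},{"tx":0,"ty":0,"tz":0,"wx":0,"wy":0,"wz":0},{"tx":0,"ty":0,"tz":0,"wx":0,"wy":0,"wz":0}]'
python3 - <<'E'
from h import *
c=arm.read_camera('side'); im=c['color'][140:280,190:370,::-1]
cv2.imwrite('pics/e38.png',cv2.resize(im,None,fx=4,fy=4))
print(arm.state()['ee_pos'],proj(c,(.442,-.086,.085)),proj(c,(.5995,-.2565,.095)))
E
```

```text
t: 15.65
ee_pos: [0.6009, -0.2581, 0.0603]
ee_rot: [-180.0, 0.2, 162.3]
wrist_force: [-2.1, 0.6, 12.0]
finger_gap: 0.0112
grip_force: 30.0
t: 16.32
ee_pos: [0.5991, -0.2571, 0.0576]
ee_rot: [-180.0, -0.0, 162.3]
wrist_force: [0.1, -0.7, 0.4]
finger_gap: 0.0469
grip_force: 0.0
t: 17.32
ee_pos: [0.4403, -0.0852, 0.1479]
ee_rot: [180.0, -0.0, 162.5]
wrist_force: [0.5, -0.2, 0.1]
finger_gap: 0.0466
grip_force: 0.0
[ 0.44148101 -0.08634119  0.14811432] [313.91646973 195.38651766] [266.10315897 159.72779568]
```

View pics/e38.png

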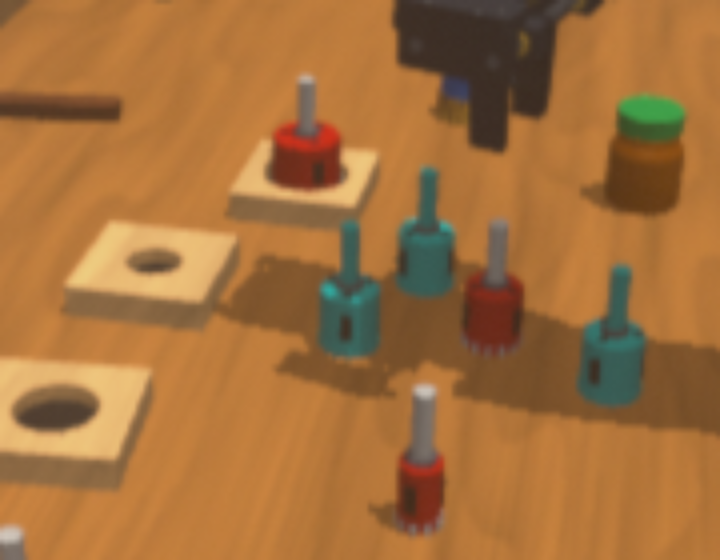

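Saw 51 is seated, with its shank top at (266.5,160) as predicted. Saw 38's shank top at (314,195.5) matches too. I'll grasp it.

```bash
python3 -m crank '[{"tx":0.5,"ty":0,"tz":-35,"wx":0,"wy":0,"wz":0},{"tx":0,"ty":0,"tz":-35,"wx":0,"wy":0,"wz":0},{"tx":0,"ty":0,"tz":-20,"wx":0,"wy":0,"wz":0},{"tx":0,"ty":0,"tz":-8,"wx":0,"wy":0,"wz":0},{"tx":0,"ty":0,"tz":0,"wx":0,"wy":0,"wz":0},{"tx":0,"ty":0,"tz":0,"wx":0,"wy":0,"wz":0}]'
python3 -m crank '[{"tx":0,"ty":0,"tz":0,"wx":0,"wy":0,"wz":0},{"tx":0,"ty":0,"tz":0,"wx":0,"wy":0,"wz":0},{"tx":0,"ty":0,"tz":0,"wx":0,"wy":0,"wz":0},{"tx":0,"ty":0,"tz":0,"wx":0,"wy":0,"wz":0},{"tx":0,"ty":0,"tz":0,"wx":0,"wy":0,"wz":0},{"tx":0,"ty":0,"tz":0,"wx":0,"wy":0,"wz":0},{"tx":0,"ty":0,"tz":0,"wx":0,"wy":0,"wz":0},{"tx":0,"ty":0,"tz":0,"wx":0,"wy":0,"wz":0},{"tx":0,"ty":0,"tz":0,"wx":0,"wy":0,"wz":0},{"tx":0,"ty":0,"tz":0,"wx":0,"wy":0,"wz":0}]' 255
```

```text
t: 17.87
ee_pos: [0.4423, -0.0872, 0.05]
ee_rot: [-180.0, 0.0, 162.2]
wrist_force: [0.3, -0.6, 0.4]
finger_gap: 0.0464
grip_force: 0.0
t: 18.7
ee_pos: [0.4417, -0.0863, 0.0499]
ee_rot: [180.0, 0.0, 162.3]
wrist_force: [0.6, 0.8, 2.8]
finger_gap: 0.0108
grip_force: 29.9
```

```bash
python3 -m crank '[{"tx":0,"ty":0,"tz":20,"wx":0,"wy":0,"wz":0},{"tx":0,"ty":0,"tz":35,"wx":0,"wy":0,"wz":0},{"tx":0,"ty":0,"tz":35,"wx":0,"wy":0,"wz":0},{"tx":0,"ty":0,"tz":30,"wx":0,"wy":0,"wz":0},{"tx":29.1,"ty":20,"tz":0,"wx":0,"wy":0,"wz":0},{"tx":29.1,"ty":20,"tz":0,"wx":0,"wy":0,"wz":0},{"tx":29.1,"ty":20,"tz":0,"wx":0,"wy":0,"wz":0},{"tx":29.1,"ty":20,"tz":0,"wx":0,"wy":0,"wz":0},{"tx":29.1,"ty":20,"tz":0,"wx":0,"wy":0,"wz":0},{"tx":29.1,"ty":20,"tz":0,"wx":0,"wy":0,"wz":0},{"tx":29.1,"ty":20,"tz":0,"wx":0,"wy":0,"wz":0},{"tx":29.1,"ty":20,"tz":0,"wx":0,"wy":0,"wz":0}]'
python3 -m crank '[{"tx":0,"ty":0,"tz":0,"wx":0,"wy":0,"wz":0},{"tx":0,"ty":0,"tz":0,"wx":0,"wy":0,"wz":0},{"tx":0,"ty":0,"tz":0,"wx":0,"wy":0,"wz":0},{"tx":0,"ty":0,"tz":0,"wx":0,"wy":0,"wz":0},{"tx":0,"ty":0,"tz":0,"wx":0,"wy":0,"wz":0}]'
```

```text
t: 19.7
ee_pos: [0.6749, 0.0746, 0.169]
ee_rot: [-180.0, -0.1, 162.3]
wrist_force: [1.3, -0.8, -1.7]
finger_gap: 0.011
grip_force: 29.9
t: 20.12
ee_pos: [0.6734, 0.0722, 0.1698]
ee_rot: [-180.0, -0.0, 162.2]
wrist_force: [-0.3, -0.0, -0.4]
finger_gap: 0.0106
grip_force: 29.9
```

```bash
python3 -m crank '[{"tx":1,"ty":1,"tz":-30,"wx":0,"wy":0,"wz":0},{"tx":0,"ty":0,"tz":-30,"wx":0,"wy":0,"wz":0},{"tx":0,"ty":0,"tz":-20,"wx":0,"wy":0,"wz":0},{"tx":0,"ty":0,"tz":-10,"wx":0,"wy":0,"wz":0},{"tx":0,"ty":0,"tz":-10,"wx":0,"wy":0,"wz":0},{"tx":0,"ty":0,"tz":-7,"wx":0,"wy":0,"wz":0},{"tx":0,"ty":0,"tz":-4,"wx":0,"wy":0,"wz":0},{"tx":0,"ty":0,"tz":0,"wx":0,"wy":0,"wz":0},{"tx":0,"ty":0,"tz":0,"wx":0,"wy":0,"wz":0},{"tx":0,"ty":0,"tz":0,"wx":0,"wy":0,"wz":0}]'
```

```text
t: 20.95
ee_pos: [0.6761, 0.0747, 0.0598]
ee_rot: [180.0, 0.1, 162.3]
wrist_force: [-0.8, -0.2, 2.3]
finger_gap: 0.0112
grip_force: 30.0
```

```bash
python3 -m crank '[{"tx":0,"ty":0,"tz":-1,"wx":0,"wy":0,"wz":0},{"tx":0,"ty":0,"tz":0,"wx":0,"wy":0,"wz":0},{"tx":0,"ty":0,"tz":0,"wx":0,"wy":0,"wz":0}]'
python3 -m crank '[{"tx":0,"ty":0,"tz":0,"wx":0,"wy":0,"wz":0},{"tx":0,"ty":0,"tz":0,"wx":0,"wy":0,"wz":0},{"tx":0,"ty":0,"tz":0,"wx":0,"wy":0,"wz":0},{"tx":0,"ty":0,"tz":0,"wx":0,"wy":0,"wz":0},{"tx":0,"ty":0,"tz":0,"wx":0,"wy":0,"wz":0},{"tx":0,"ty":0,"tz":0,"wx":0,"wy":0,"wz":0},{"tx":0,"ty":0,"tz":0,"wx":0,"wy":0,"wz":0},{"tx":0,"ty":0,"tz":0,"wx":0,"wy":0,"wz":0}]' 120
python3 -m crank '[{"tx":0,"ty":0,"tz":25,"wx":0,"wy":0,"wz":0},{"tx":0,"ty":0,"tz":35,"wx":0,"wy":0,"wz":0},{"tx":0,"ty":0,"tz":30,"wx":0,"wy":0,"wz":0},{"tx":-36.4,"ty":5.3,"tz":0,"wx":0,"wy":0,"wz":0},{"tx":-36.4,"ty":5.3,"tz":0,"wx":0,"wy":0,"wz":0},{"tx":-36.4,"ty":5.3,"tz":0,"wx":0,"wy":0,"wz":0},{"tx":-36.4,"ty":5.3,"tz":0,"wx":0,"wy":0,"wz":0},{"tx":-36.4,"ty":5.3,"tz":0,"wx":0,"wy":0,"wz":0},{"tx":-36.4,"ty":5.3,"tz":0,"wx":0,"wy":0,"wz":0},{"tx":0,"ty":0,"tz":0,"wx":0,"wy":0,"wz":0},{"tx":0,"ty":0,"tz":0,"wx":0,"wy":0,"wz":0},{"tx":0,"ty":0,"tz":0,"wx":0,"wy":0,"wz":0}]'
python3 - <<'E'
from h import *
c=arm.read_camera('side'); im=c['color'][160:300,170:350,::-1]
cv2.imwrite('pics/f25.png',cv2.resize(im,None,fx=4,fy=4))
print(arm.state()['ee_pos'],proj(c,(.457,.106,.085)),proj(c,(.675,.074,.095)))
E
```

```text
t: 21.2
ee_pos: [0.6764, 0.0748, 0.0597]
ee_rot: [179.9, 0.1, 162.3]
wrist_force: [-2.1, 0.6, 9.8]
finger_gap: 0.0108
grip_force: 30.0
t: 21.87
ee_pos: [0.6752, 0.0746, 0.0576]
ee_rot: [-180.0, -0.0, 162.3]
wrist_force: [-0.1, -0.2, 0.4]
finger_gap: 0.0466
grip_force: 0.0
t: 22.87
ee_pos: [0.458, 0.1066, 0.1482]
ee_rot: [179.9, 0.1, 162.3]
wrist_force: [-0.1, -0.1, 1.7]
finger_gap: 0.0466
grip_force: 0.0
[0.45850041 0.10652813 0.1481811 ] [296.35568721 236.68323617] [200.73656655 213.65902597]
```

View pics/f25.png

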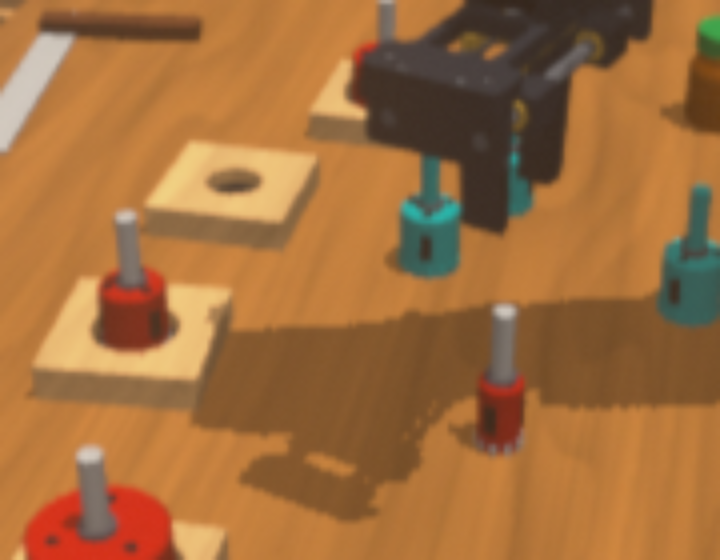

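Saw 38 is seated: shank top (201.7,213.7) against a predicted (200.7,213.7). Saw 25's shank top at (296,237) matches. I'll grasp it.

```bash
python3 -m crank '[{"tx":-1,"ty":-0.5,"tz":-35,"wx":0,"wy":0,"wz":0},{"tx":0,"ty":0,"tz":-35,"wx":0,"wy":0,"wz":0},{"tx":0,"ty":0,"tz":-20,"wx":0,"wy":0,"wz":0},{"tx":0,"ty":0,"tz":-8,"wx":0,"wy":0,"wz":0},{"tx":0,"ty":0,"tz":0,"wx":0,"wy":0,"wz":0},{"tx":0,"ty":0,"tz":0,"wx":0,"wy":0,"wz":0}]'
python3 -m crank '[{"tx":0,"ty":0,"tz":0,"wx":0,"wy":0,"wz":0},{"tx":0,"ty":0,"tz":0,"wx":0,"wy":0,"wz":0},{"tx":0,"ty":0,"tz":0,"wx":0,"wy":0,"wz":0},{"tx":0,"ty":0,"tz":0,"wx":0,"wy":0,"wz":0},{"tx":0,"ty":0,"tz":0,"wx":0,"wy":0,"wz":0},{"tx":0,"ty":0,"tz":0,"wx":0,"wy":0,"wz":0},{"tx":0,"ty":0,"tz":0,"wx":0,"wy":0,"wz":0},{"tx":0,"ty":0,"tz":0,"wx":0,"wy":0,"wz":0},{"tx":0,"ty":0,"tz":0,"wx":0,"wy":0,"wz":0},{"tx":0,"ty":0,"tz":0,"wx":0,"wy":0,"wz":0}]' 255
```

```text
t: 23.42
ee_pos: [0.457, 0.1058, 0.05]
ee_rot: [180.0, 0.0, 162.3]
wrist_force: [0.1, -0.1, 0.1]
finger_gap: 0.0466
grip_force: 0.0
t: 24.25
ee_pos: [0.4561, 0.106, 0.0499]
ee_rot: [180.0, 0.0, 162.3]
wrist_force: [0.5, 1.2, 3.8]
finger_gap: 0.0108
grip_force: 29.9
```

```bash
python3 -m crank '[{"tx":0,"ty":0,"tz":20,"wx":0,"wy":0,"wz":0},{"tx":0,"ty":0,"tz":35,"wx":0,"wy":0,"wz":0},{"tx":0,"ty":0,"tz":35,"wx":0,"wy":0,"wz":0},{"tx":0,"ty":0,"tz":30,"wx":0,"wy":0,"wz":0},{"tx":26.7,"ty":-26.2,"tz":0,"wx":0,"wy":0,"wz":0},{"tx":26.7,"ty":-26.2,"tz":0,"wx":0,"wy":0,"wz":0},{"tx":26.7,"ty":-26.2,"tz":0,"wx":0,"wy":0,"wz":0},{"tx":26.7,"ty":-26.2,"tz":0,"wx":0,"wy":0,"wz":0},{"tx":26.7,"ty":-26.2,"tz":0,"wx":0,"wy":0,"wz":0},{"tx":26.7,"ty":-26.2,"tz":0,"wx":0,"wy":0,"wz":0},{"tx":26.7,"ty":-26.2,"tz":0,"wx":0,"wy":0,"wz":0},{"tx":26.7,"ty":-26.2,"tz":0,"wx":0,"wy":0,"wz":0}]'
python3 -m crank '[{"tx":0,"ty":0,"tz":0,"wx":0,"wy":0,"wz":0},{"tx":0,"ty":0,"tz":0,"wx":0,"wy":0,"wz":0},{"tx":0,"ty":0,"tz":0,"wx":0,"wy":0,"wz":0},{"tx":0,"ty":0,"tz":0,"wx":0,"wy":0,"wz":0},{"tx":0,"ty":0,"tz":0,"wx":0,"wy":0,"wz":0},{"tx":0,"ty":0,"tz":0,"wx":0,"wy":0,"wz":0},{"tx":0,"ty":0,"tz":0,"wx":0,"wy":0,"wz":0}]'
```

```text
t: 25.25
ee_pos: [0.6699, -0.105, 0.169]
ee_rot: [-180.0, -0.1, 162.3]
wrist_force: [0.3, -0.2, 0.2]
finger_gap: 0.0109
grip_force: 29.9
t: 25.83
ee_pos: [0.6692, -0.1028, 0.1699]
ee_rot: [180.0, -0.0, 162.4]
wrist_force: [-0.1, -0.5, -0.5]
finger_gap: 0.011
grip_force: 29.9
```

```bash
python3 -m crank '[{"tx":0.5,"ty":-0.5,"tz":-30,"wx":0,"wy":0,"wz":0},{"tx":0,"ty":0,"tz":-30,"wx":0,"wy":0,"wz":0},{"tx":0,"ty":0,"tz":-20,"wx":0,"wy":0,"wz":0},{"tx":0,"ty":0,"tz":-10,"wx":0,"wy":0,"wz":0},{"tx":0,"ty":0,"tz":-10,"wx":0,"wy":0,"wz":0},{"tx":0,"ty":0,"tz":-7,"wx":0,"wy":0,"wz":0},{"tx":0,"ty":0,"tz":-4,"wx":0,"wy":0,"wz":0},{"tx":0,"ty":0,"tz":-1,"wx":0,"wy":0,"wz":0},{"tx":0,"ty":0,"tz":0,"wx":0,"wy":0,"wz":0},{"tx":0,"ty":0,"tz":0,"wx":0,"wy":0,"wz":0},{"tx":0,"ty":0,"tz":0,"wx":0,"wy":0,"wz":0}]'
```

```text
t: 26.75
ee_pos: [0.6713, -0.104, 0.0599]
ee_rot: [179.9, 0.2, 162.3]
wrist_force: [-1.2, 0.3, 5.4]
finger_gap: 0.0109
grip_force: 29.9
```

It's seated, so I'll release it, rise and back away for the final check.

```bash
python3 -m crank '[{"tx":0,"ty":0,"tz":0,"wx":0,"wy":0,"wz":0},{"tx":0,"ty":0,"tz":0,"wx":0,"wy":0,"wz":0},{"tx":0,"ty":0,"tz":0,"wx":0,"wy":0,"wz":0},{"tx":0,"ty":0,"tz":0,"wx":0,"wy":0,"wz":0},{"tx":0,"ty":0,"tz":0,"wx":0,"wy":0,"wz":0},{"tx":0,"ty":0,"tz":0,"wx":0,"wy":0,"wz":0},{"tx":0,"ty":0,"tz":0,"wx":0,"wy":0,"wz":0},{"tx":0,"ty":0,"tz":0,"wx":0,"wy":0,"wz":0}]' 120
python3 -m crank '[{"tx":0,"ty":0,"tz":25,"wx":0,"wy":0,"wz":0},{"tx":0,"ty":0,"tz":35,"wx":0,"wy":0,"wz":0},{"tx":0,"ty":0,"tz":35,"wx":0,"wy":0,"wz":0},{"tx":-30,"ty":0,"tz":25,"wx":0,"wy":0,"wz":0},{"tx":-35,"ty":0,"tz":20,"wx":0,"wy":0,"wz":0},{"tx":-35,"ty":0,"tz":20,"wx":0,"wy":0,"wz":0},{"tx":-35,"ty":0,"tz":20,"wx":0,"wy":0,"wz":0},{"tx":-35,"ty":0,"tz":0,"wx":0,"wy":0,"wz":0},{"tx":0,"ty":0,"tz":0,"wx":0,"wy":0,"wz":0},{"tx":0,"ty":0,"tz":0,"wx":0,"wy":0,"wz":0},{"tx":0,"ty":0,"tz":0,"wx":0,"wy":0,"wz":0},{"tx":0,"ty":0,"tz":0,"wx":0,"wy":0,"wz":0}]'
python3 - <<'E'
from h import *
c=arm.read_camera('side'); im=c['color'][140:350,140:400,::-1]
cv2.imwrite('pics/g.png',cv2.resize(im,None,fx=2.8,fy=2.8))
print(proj(c,(.6705,-.104,.095)))
E
```

```text
t: 27.42
ee_pos: [0.6699, -0.1042, 0.0577]
ee_rot: [-180.0, -0.0, 162.3]
wrist_force: [-0.7, -1.0, -0.9]
finger_gap: 0.0469
grip_force: 0.0
t: 28.42
ee_pos: [0.5012, -0.104, 0.2377]
ee_rot: [180.0, 0.0, 162.3]
wrist_force: [0.6, -0.7, -0.1]
finger_gap: 0.0465
grip_force: 0.0
[226.50938177 179.77784082]
```

View pics/g.png

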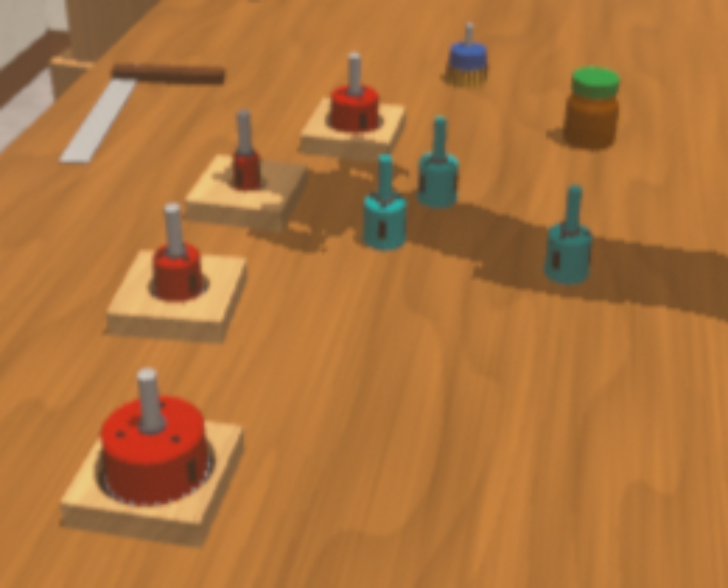

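All four saws stand upright in their own recesses; saw 25's shank top is at (227,180), as predicted. The brush, jar and turquoise saws haven't been disturbed.

```bash
python3 -c "
from cell import arm
print(arm.sign_off())"
```

```text
the job is handed in; nothing more can be done
None
```

All four red hole saws stand upright in their own recesses and are released, the brush, jar and turquoise look-alikes were left where they stood, and the job was handed in at about 28 s; the sign-off returned no verdict.

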